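# Start the chopper with its two-key start box

### The job

Push the chopper's open lid fully shut with the fingertips; then, one fingertip on each, press the start box's two large round keys fully down together, hold them both down for three seconds, and let go of them. Leave the small square stop key between them unpressed, press no start key before the lid is shut nor one start key alone, do not lift, tip or shove the start box, and leave all the other things where they stand.

Things in the scene. Friction and masses are not known exactly. Their poses are not given: they have to be found in the camera images.
- lid (a joint): Hinge angle of the chopper's lid, rad: 0 is fully shut, grows as its front swings up (range 0 to 1.2, starts open at 0.4 to 0.9). The hinge has friction: the lid stays where it is left, and about 1 to 2 N downward on the tab swings it.
- lid_hinge (a point): A point on the lid's hinge line, mid-width, at the rear of the bench chopper, 105 mm above the table. The chopper is a fixed white machine, 170 x 170 mm base, clear bowl of 150 mm diameter on it, white round lid. Axes are the chopper's: x points from the lid's tab (robot side) to the hinge, y is the hinge line, z up. The chopper's centre line is 92 mm from the hinge towards -x.
- lid_tab (a point): Point on the top face of the lid's flat front tab, 12 mm in from its front edge and mid-width (tab 34 x 50 mm, 8 mm thick, joined to the 160 mm lid disc). It moves with the lid: 185 mm from the hinge line along the lid and 8 mm above the lid's underside, which passes through the hinge line. z is the lid's normal; at 0 rad the tab's top is 113 mm above the table.
- start_box: Loose grey battery start box lying on the table, 100 (x) x 150 (y) x 42 mm, about 1 kg, on its own left or right of the chopper. Origin at the centre of its underside, z up. Its two large round keys lie along its y axis, 64 mm apart centre to centre, at x = 0; a small square stop key lies half-way between them. All keys are black, the round ones in bare metal collars. Nothing else stands above its top.
- key_left_top (a point): Centre of the top of the round start key at y = +32 mm of the start box; key diameter 26 mm, top 66 mm above the table when up, in a round collar of 42 mm diameter whose rim is 54 mm above the table. Moves with the key.
- key_right_top (a point): The same for the round start key at y = -32 mm of the start box.
- key_left (a joint): Downward travel of the left start key, m: 0 is up, 0.008 is fully down; a spring returns it (1.5 N to start moving, 5 N fully down).
- key_right (a joint): The same for the right start key.
- stop_key_top (a point): Centre of the top of the small square stop key (12 x 14 mm), half-way between the round keys; top 62 mm above the table when up. To be left unpressed.
- stop_key (a joint): Downward travel of the stop key, m: 0 is up, 0.006 is fully down (1 N to start moving).
- scale: Kitchen scale, flat, white with steel plate, 160 x 130 x 28 mm, on the side of the chopper away from the start box; origin at the centre of its underside. Bystander.
- beaker: Clear plastic beaker, 70 mm across, 85 mm tall, in front of the chopper; origin at the centre of its underside. Bystander.
- jar: Jar with a steel cap, 60 mm across, 85 mm tall, in front of the chopper; origin at the centre of its underside. Bystander.
- spatula: Spatula with wooden handle, about 280 mm long, lying on the table on the left. Bystander.
- spoon: Steel spoon with wooden handle, about 200 mm long, lying on the table on the right. Bystander.
- bowl: White bowl, 120 mm across, 50 mm tall, far left; origin at the centre of its underside. Bystander.
- jug: White jug with a handle, 110 mm across, 130 mm tall, far right; origin at the centre of its underside. Bystander.
There are look-alikes about, which are no part of the job. What is shaped like the start_box but green is not meant. What is shaped like the part that bears lid but purple is not meant.

How it is judged:
On the way, in this order (a step that is already met when the one before it is completed fails the run):
1. the lid is shut while both start keys are up (value of joint lid below 0.04 rad and value of joint each of key_left, key_right below 0.002 m), for 0.2 s.
2. both start keys are held down together by the fingers for 2.5 s, the lid shut (value of joint each of key_left, key_right above 0.0055 m and contact force between the fingers and key_left above 0.5 N and contact force between the fingers and key_right above 0.5 N and value of joint lid below 0.05 rad), for 2.5 s.
At the end, for the whole second after the job is handed in: The lid is shut (under 0.05 rad), both start keys and the stop key are up again (within 1.5 mm), the start box rests flat within 30 mm of where it was, and every other thing is within 30 mm of where it was (value of joint lid below 0.05 rad and value of joint each of key_left, key_right, stop_key below 0.0015 m and height (world z) of start_box below 0.005 m and angle between start_box's own z axis and vertical below 0.05 rad and distance of each of start_box, scale, beaker, jar, spatula, spoon, bowl, jug from where it was at the start of the episode below 0.03 m and linear speed of start_box below 0.01 m/s); the robot touches nothing.
It fails at once if a start key is pressed half-way or more while the lid is open (over 0.1 rad) (value of joint lid above 0.1 rad and value of joint any of key_left, key_right above 0.004 m).
It fails at once if one start key is pressed down (over 6 mm) while the other is up (under 2 mm) ((value of joint key_left above 0.006 m and value of joint key_right below 0.002 m) or (value of joint key_right above 0.006 m and value of joint key_left below 0.002 m)).
It fails at once if the stop key is pressed half-way (3 mm) (value of joint stop_key above 0.003 m).
It fails at once if the start box is lifted 12 mm, tipped over 0.15 rad or shoved over 40 mm (height (world z) of start_box above 0.012 m or angle between start_box's own z axis and vertical above 0.15 rad or distance of start_box from where it was at the start of the episode above 0.04 m).
It fails at once if a bystander is moved over 40 mm (distance of any of scale, beaker, jar, spatula, spoon, bowl, jug from where it was at the start of the episode above 0.04 m).
It also fails if it takes over 54 s, if anything falls off the work surface, if the arm or the gripper's body presses on something with over 40 N, if the wrist force passes 120 N, or if a joint passes its speed limit or range.

### The arm

A 7-joint arm with a two-finger parallel gripper is mounted at the origin on the work surface. World frame = base frame: x ahead of the robot, y to its left, z up, the work surface at z = 0. Lengths are in m, angles in rad, forces in N, time in s.
With the tool pointing down it reaches from about 0.425 to 0.875 m from the base axis. Payload 8.4 kg.
Tool frame: the origin (TCP) lies at the centre of the arm's flange, where the gripper is bolted on; the fingertips stand 182 mm ahead of it and the grasp point (between the pads) lies 164 mm ahead of it; z points along the fingers, y is the line along which they close (so a half turn about z gives the same grasp; the last joint's range is limited). The gripper opens to 87 mm and grips with 3 to 60 N. Pads are 19 mm wide; open, the fingers measure 117 mm over their backs; the gripper's body (75 mm by 190 mm) begins 51 mm behind the grasp point.
Start: joints at [-1.204, 0.333, 0.04, 1.465, -0.013, 1.343, -0.059], TCP at [0.292, 0.581, 0.405] pointing down, gripper open.
Joint ranges: [-2.58, 2.58], [-0.38, 2.09], [-1.3, 1.39], [0.25, 2.4], [-1.5, 4.64], [0.08, 2.09], [-2.65, 2.65]. Speed limits (rad/s): [2.22, 2.22, 2.79, 2.79, 3.14, 3.14, 3.14].

### API

Orientations are given as a unit quaternion [x, y, z, w].
In Python, from rig import sensors, capture, bot, finder gives the robot as it stands.
- The arm moves only by the tool apply_moves, never from a script. Its argument "series" is a list that holds one entry, the list of rows, each a list of 5 numbers: the opening, from -1 (shut) to 1 (fully open), then the shift along the tool's x, y, z scaled (see below), then the turn about the tool's z scaled (see below). In form: [[[claw, tx, ty, tz, spin], ...]]. A call has 1 to 5 rows; each row is the pose to reach, as a shift and turn from the pose commanded when the call began, along the tool's axes at that moment; what a row does not reach only later rows make up. The controller multiplies each number of a shift by 0.15 m and each number of a turn by 30 degrees. A row lasts 1/12 s, in which the tool goes at most 41.7 mm and 7.16 degrees, less where a joint would pass 70% of its speed; a pose out of reach is approached as far as the arm can. A call with a number of a shift or a turn outside -1 to 1 is refused whole. A call with a gripper value outside its range is refused whole. The fingers move at their own pace and stop on an object; the grip force is fixed at half the most. Time passes only in rows, so rows that repeat a pose let the fingers close. It gives the time, the measured TCP pose, the force, the opening and the grip force at its end, in the units of the state.
- sensors.read_state(): the state, without advancing time (a new reading comes with each control period).
- capture(name): name is "scene" or "top" or "wrist"; returns a dict with "img" (420x560x3 uint8, blue, green, red), "camera_matrix" (3x3 intrinsics, pixels), "k1" (the pictures are not rectified: a ray, as slopes to the right and down, at radius r is drawn at 1 + k1 r^2 times it, then the intrinsics apply), "world_from_camera" (4x4, takes a point from camera to world coordinates); the wrist camera has in their place "mount" (4x4, takes a point from camera to tool coordinates, whose origin is the TCP and whose axes are the flange's). Camera axes: x right, y down, z forward; pixel columns grow to the right and rows downward; lengths in m; the calibration is good to about 2 mm. A picture is of the moment at which its call begins: read the wrist's pose just before it. There is no depth.
- bot.close_job(): hands the job in; it is judged then, once.
Trained networks look in the newest picture that a camera, given by its name, has taken for a name from the list of things; names that differ only in an ending like _2 or _b are one class to them, and where a whole thing is asked for, a point or a joint stands for the part that bears it (a point fixed in the world has none). Each returns a list of dicts, best first, with "p" (0 to 1); they miss things now and then, are a little off and sometimes report something else, mostly with a low value. They report only what shows in the picture. A call takes as long as a camera call. They do not tell look-alikes from the thing itself.
- finder.spot_in(camera, thing): "extent" ([left, top, right, bottom] in pixels, round what is visible of it).
- finder.masks_of(camera, thing): "region" (420x560 bool, what is visible of it) and "extent" ([left, top, right, bottom] in pixels, round what is visible of it).
The state is a dict: "time": time; "qpos": joint angles; "joint_velocities": joint speeds; "joint_torque": joint torques, N m; "ee_pos": TCP position; "tcp_rot": TCP orientation; "contact_force": force on the tool from outside, world axes, zero at the start; "ft_torque": the same for the moment, N m; "gripper_width": finger opening in m; "finger_force": force on a finger pad.
Only numpy, scipy, OpenCV 4.12 (cv2) and the standard library are available. Lean on these libraries where they do the work, as an engineer would, in place of code of your own. Each camera call takes 0.05 s, during which the arm holds its last target. There are 200 camera calls.

## Working session

There is one attempt and no reset: what is moved stays moved. The work goes in short steps, Python scripts to look and compute and a tool call to move; the robot and the scene stay as the last step left them, time stands still between calls to the robot, and variables do not carry over. Pictures are saved under pics/ and viewed, at most 10 in all, crops included, and the job is handed in when it is done.

Besides the shell and the picture viewer there is one more tool, called after "Request:" as a command line: name --argument value ..., lists and objects as JSON in quotes. apply_moves: Moves the arm, as the interface text tells. Shifts and turns lie within -1 to 1; 1 stands for 0.15 m of shift or 30 degrees of turn. Its arguments: {"type":"object","properties":{"series":{"type":"array"}},"required":["series"]}

```bash
mkdir -p pics; cat > h.py <<'E'
import numpy as np, cv2
from rig import sensors, capture, bot, finder
from scipy.spatial.transform import Rotation as R
def cam(c):
    if "world_from_camera" in c: return np.array(c["world_from_camera"])
    s=sensors.read_state(); T=np.eye(4); T[:3,:3]=R.from_quat(s["tcp_rot"]).as_matrix(); T[:3,3]=s["ee_pos"]
    return T@np.array(c["mount"])
def ray(c,T,uv):
    K=np.array(c["camera_matrix"]); d=np.array([[c["k1"],0,0,0,0]]).ravel().astype(float)
    p=cv2.undistortPoints(np.array([[uv]],float),K,d)[0,0]
    return T[:3,3],T[:3,:3]@np.array([p[0],p[1],1])
def atz(c,T,uv,z):
    o,r=ray(c,T,uv); return o+r*(z-o[2])/r[2]
def proj(c,T,P):
    Ti=np.linalg.inv(T); rv,_=cv2.Rodrigues(Ti[:3,:3])
    return cv2.projectPoints(np.array(P,float).reshape(-1,1,3),rv,Ti[:3,3],np.array(c["camera_matrix"]),np.array([c["k1"],0,0,0,0],float))[0][:,0]
E
python3 - <<'E'
from h import *
np.set_printoptions(precision=4,suppress=True)
ims=[]
s=sensors.read_state(); print(s["time"],s["ee_pos"],s["tcp_rot"],s["gripper_width"])
for n in ["scene","top"]:
    c=capture(n); cv2.imwrite(f"pics/{n}0.png",c["img"]); print(n,np.array(c["world_from_camera"]),c["k1"])
    for t in ["start_box","lid","lid_tab","key_left_top","stop_key_top","beaker","jar","scale","spoon","spatula","jug","bowl"]:
        print(t,[(round(d["p"],2),np.round(d["extent"]).tolist()) for d in finder.spot_in(n,t)[:4]])
print(sensors.read_state()["time"])
E
```

```text
0.0 [0.2919 0.5806 0.4038] [ 0.2308  0.973  -0.0008 -0.0001] 0.08693502704207852
scene [[-0.7059  0.3582 -0.6111  1.4646]
 [ 0.7081  0.3813 -0.5944  0.8918]
 [ 0.0201 -0.8523 -0.5227  0.9114]
 [ 0.      0.      0.      1.    ]] -0.14056356989004895
start_box [(0.65, [251.0, 162.0, 288.0, 190.0]), (0.55, [222.0, 178.0, 251.0, 197.0])]
lid [(0.71, [214.0, 183.0, 285.0, 268.0]), (0.69, [217.0, 181.0, 263.0, 238.0]), (0.68, [376.0, 194.0, 422.0, 219.0])]
lid_tab [(0.87, [380.0, 196.0, 423.0, 220.0]), (0.73, [219.0, 182.0, 264.0, 240.0])]
key_left_top [(0.45, [306.0, 213.0, 325.0, 239.0])]
stop_key_top [(0.34, [217.0, 181.0, 266.0, 241.0])]
beaker [(0.6, [303.0, 214.0, 327.0, 240.0])]
jar [(0.7, [282.0, 197.0, 300.0, 224.0])]
scale [(0.8, [335.0, 246.0, 384.0, 282.0]), (0.51, [212.0, 179.0, 285.0, 267.0])]
spoon [(0.65, [164.0, 204.0, 210.0, 222.0]), (0.52, [283.0, 199.0, 298.0, 224.0]), (0.51, [170.0, 156.0, 202.0, 197.0])]
spatula [(0.61, [286.0, 289.0, 368.0, 339.0])]
jug [(0.91, [173.0, 157.0, 201.0, 194.0])]
bowl [(0.61, [378.0, 276.0, 419.0, 311.0])]
top [[ 0.0068 -0.9829  0.1842  0.3012]
 [-1.     -0.006   0.0048 -0.018 ]
 [-0.0036 -0.1843 -0.9829  1.2086]
 [ 0.      0.      0.      1.    ]] -0.12406031473259353
start_box [(0.91, [366.0, 288.0, 425.0, 322.0])]
lid [(0.93, [135.0, 284.0, 194.0, 368.0]), (0.66, [253.0, 116.0, 315.0, 160.0])]
lid_tab [(0.96, [252.0, 115.0, 316.0, 159.0]), (0.94, [137.0, 285.0, 198.0, 366.0]), (0.51, [384.0, 131.0, 407.0, 188.0]), (0.46, [87.0, 181.0, 128.0, 221.0])]
key_left_top [(0.49, [406.0, 299.0, 414.0, 307.0])]
stop_key_top []
beaker [(0.68, [234.0, 227.0, 258.0, 246.0])]
jar [(0.85, [283.0, 227.0, 302.0, 255.0]), (0.16, [145.0, 200.0, 202.0, 266.0])]
scale [(0.98, [141.0, 199.0, 202.0, 263.0])]
spoon [(0.88, [382.0, 131.0, 407.0, 190.0])]
spatula [(0.8, [144.0, 105.0, 180.0, 197.0])]
jug [(0.64, [426.0, 164.0, 490.0, 213.0])]
bowl [(0.91, [86.0, 182.0, 126.0, 219.0])]
1.3
```

View pics/scene0.png

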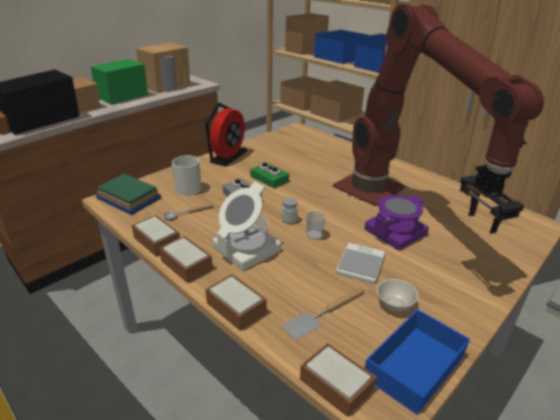

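View pics/top0.png

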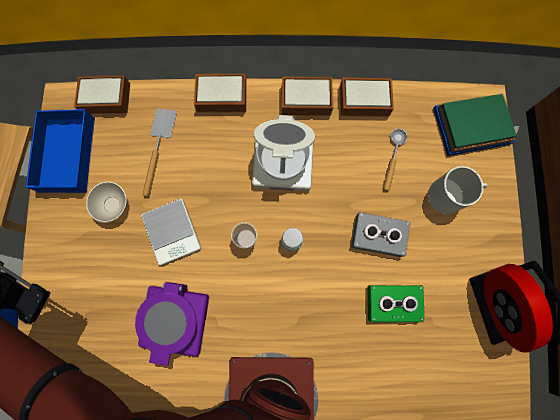

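The scene view shows the white chopper with its raised lid at (245,225), the grey box half hidden at (237,187), the green one at (269,174) and the purple chopper at (398,220).
The top view shows the same four things more clearly:
- **Start box candidates:** grey box at (381,235), green box at (396,303). I choose grey.
- **Chopper candidates:** white chopper at (283,155), purple one at (172,320). I choose white.

Next is one close crop to check both choices.

```bash
python3 - <<'E'
import cv2,numpy as np
im=cv2.imread("pics/top0.png")
a=cv2.resize(im[200:270,340:420],None,fx=5,fy=5,interpolation=cv2.INTER_CUBIC)
b=cv2.resize(im[110:200,240:325],None,fx=4.6,fy=4.6,interpolation=cv2.INTER_CUBIC)
h=max(a.shape[0],b.shape[0]); 
o=np.zeros((h,a.shape[1]+b.shape[1],3),np.uint8); o[:a.shape[0],:a.shape[1]]=a; o[:b.shape[0],a.shape[1]:]=b
cv2.imwrite("pics/crop1.png",o)
E
```

```text
(no output)
```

View pics/crop1.png

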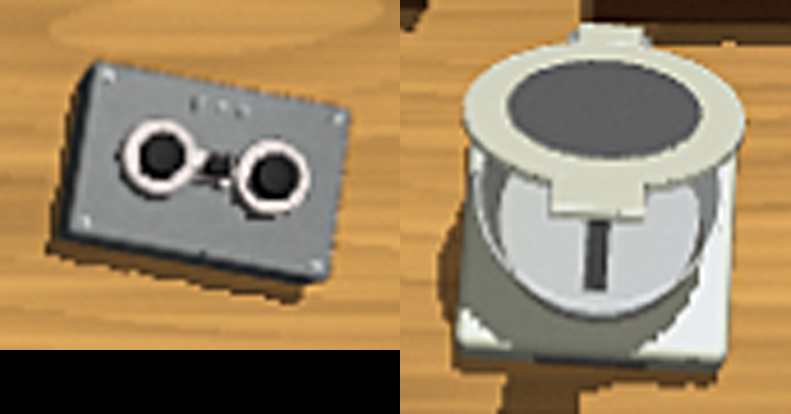

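The crop confirms it. The grey box has black keys in metal collars, at full-image (372.4,231) and (394,235.4), with the small stop key between them. The white lid's front tab edge is at about (283,157). Now I'll measure.

```bash
cat > m.py <<'E'
from h import *
from scipy.optimize import minimize
np.set_printoptions(precision=4,suppress=True)
a=np.linspace(0,2*np.pi,60)
outl=np.c_[92+80*np.cos(a),80*np.sin(a)]/1000
tab=np.array([[163,25],[197,25],[197,-25],[163,-25]])/1000
def lidpts(p,uv,h):
    x,y,yaw,th=p; u,v=uv[:,0],uv[:,1]
    lx=-u*np.cos(th)-h*np.sin(th)*-1*-1*-1; lx=-u*np.cos(th)+h*np.sin(th); lz=u*np.sin(th)+h*np.cos(th)+0.105
    c,s=np.cos(yaw),np.sin(yaw)
    return np.c_[x+c*lx-s*v,y+s*lx+c*v,lz]
def mask(p,c,T):
    m=np.zeros((420*4,560*4),np.uint8)
    for poly in (outl,tab):
        P=np.r_[lidpts(p,poly,0),lidpts(p,poly,.008)]
        q=cv2.convexHull((proj(c,T,P)*4+1.5).astype(np.int32)); cv2.fillConvexPoly(m,q,255)
    return cv2.resize(m,(560,420),interpolation=cv2.INTER_AREA)/255.
E
python3 - <<'E'
from m import *
V=[]
for n,i0 in (("top",(284,138)),("scene",(240,210))):
    c=capture(n);T=cam(c)
    for nm in ("lid","lid_tab"):
      for d in finder.masks_of(n,nm):
        r=d["region"]; print(n,nm,round(d["p"],2),d["extent"],r.sum())
        if r[i0[1],i0[0]] and d["p"]>.5 and r.sum()<3500: V.append((c,T,r.astype(float)));np.save(f"pics/m_{n}.npy",r)
    if n=="top":
        k=[atz(c,T,u,.066) for u in((372.4,231),(394,235.4))]; print("keys",k,np.linalg.norm(k[0]-k[1]))
        b=[atz(c,T,u,.0) for u in((331.,186),)] 
print(len(V))
f=lambda p:sum(np.abs(mask(p,c,T)-r).sum() for c,T,r in V)
best=None
for th in(.5,.8):
  r=minimize(f,[.79,0,0,th],method="Nelder-Mead",options=dict(initial_simplex=[[.79,0,0,th],[.82,0,0,th],[.79,.03,0,th],[.79,0,.15,th],[.79,0,0,th+.15]],maxiter=250))
  print(r.x,r.fun,[(np.abs(mask(r.x,c,T)-m).sum(),m.sum()) for c,T,m in V], "tab",lidpts(r.x,np.array([[.185,0]]),.008))
print(sensors.read_state()["time"])
E
```

```text
top lid 0.74 [252.5, 111.4, 315.6, 161.5] 1837
top lid 0.59 [135.3, 285.9, 196.0, 367.5] 3301
top lid_tab 0.89 [131.6, 282.7, 195.4, 367.9] 3387
top lid_tab 0.63 [252.7, 115.8, 315.8, 160.9] 1857
top lid_tab 0.6 [250.8, 111.3, 317.8, 191.8] 4169
keys [array([ 0.4587, -0.2743,  0.066 ]), array([ 0.4467, -0.3338,  0.066 ])] 0.06071132074512023
scene lid 0.7 [378.5, 196.1, 423.0, 219.2] 976
scene lid 0.62 [216.0, 183.9, 264.5, 240.2] 1739
scene lid_tab 0.9 [376.3, 195.7, 421.4, 222.3] 965
scene lid_tab 0.82 [217.5, 180.9, 264.6, 241.2] 1717
4
[ 0.7672 -0.0322 -0.0505  0.6651] 576.4549019607844 [(np.float64(152.43137254901958), np.float64(1837.0)), (np.float64(109.18431372549018), np.float64(1857.0)), (np.float64(143.05098039215687), np.float64(1739.0)), (np.float64(171.78823529411767), np.float64(1717.0))] tab [[ 0.6268 -0.0251  0.2255]]
[ 0.7669 -0.0317 -0.0522  0.6667] 575.4745098039216 [(np.float64(153.95294117647057), np.float64(1837.0)), (np.float64(119.80392156862746), np.float64(1857.0)), (np.float64(140.61960784313723), np.float64(1739.0)), (np.float64(161.09803921568627), np.float64(1717.0))] tab [[ 0.6266 -0.0244  0.2257]]
1.6
```

Targets: tab at about (0.627,-0.025,0.226), lid angle 0.67 rad. The tab height matches the model (105 + 185·sin 0.67 + 8·cos 0.67 ≈ 226 mm). I'll move above the tab with the fingers shut.

Request:
apply_moves --series '[[[-1,-0.95,-0.65,-0.3,0],[-1,-0.95,-0.65,-0.3,0],[-1,-0.95,-0.65,-0.3,0],[-1,-0.95,-0.65,-0.3,0],[-1,-0.95,-0.65,-0.3,0]]]'

```text
time: 2.02
ee_pos: [0.3797, 0.4239, 0.4522]
tcp_rot: [0.235, 0.972, 0.001, 0.002]
contact_force: [1.1, 0.3, 1.1]
gripper_width: 0.0616
finger_force: 0.0
```

Request:
apply_moves --series '[[[-1,-0.95,-0.65,0,0],[-1,-0.95,-0.65,0,0],[-1,-0.95,-0.65,0,0],[-1,-0.95,-0.65,0,0],[-1,-0.95,-0.65,0,0]]]'

```text
time: 2.43
ee_pos: [0.4627, 0.2711, 0.4504]
tcp_rot: [0.236, 0.972, -0.001, 0.001]
contact_force: [1.1, -0.2, 0.3]
gripper_width: 0.0283
finger_force: 0.0
```

Request:
apply_moves --series '[[[-1,-0.95,-0.65,0,0],[-1,-0.95,-0.65,0,0],[-1,-0.95,-0.65,0,0],[-1,-0.95,-0.65,0,0],[-1,-0.95,-0.65,0,0]]]'

```text
time: 2.85
ee_pos: [0.545, 0.1198, 0.4502]
tcp_rot: [0.235, 0.972, -0.001, 0.001]
contact_force: [-0.4, 0.5, 0.8]
gripper_width: 0.0018
finger_force: 0.0
```

Request:
apply_moves --series '[[[-1,-0.5,-0.64,0,-0.51],[-1,-0.5,-0.64,0,-0.51],[-1,-0.5,-0.64,0,-0.51],[-1,-0.5,-0.64,0,-0.51],[-1,-0.5,-0.64,0,-0.51]]]'

```text
time: 3.27
ee_pos: [0.5666, 0.0044, 0.45]
tcp_rot: [0.102, 0.995, -0.0, 0.0]
contact_force: [-0.1, 0.4, 0.5]
gripper_width: 0.0009
finger_force: 0.0
```

```bash
python3 - <<'E'
from m import *
s=sensors.read_state(); print(s["time"],s["ee_pos"],s["tcp_rot"])
c=capture("wrist");T=cam(c); print(np.array(c["mount"]))
im=c["img"].copy()
p=[.767,-.032,-.051,.666]
P=np.r_[lidpts(p,tab,.008),lidpts(p,outl,.008)]
for q in proj(c,T,P): cv2.circle(im,tuple(int(v) for v in q),2,(0,0,255),-1)
cv2.imwrite("pics/w1.png",im)
for nm in("lid_tab","lid","start_box"): print(nm,[(round(d["p"],2),d["extent"]) for d in finder.spot_in("wrist",nm)])
E
```

```text
3.2667 [0.5666 0.0044 0.45  ] [ 0.1024  0.9947 -0.0004  0.0003]
[[-0.0008 -0.9601 -0.2795  0.0771]
 [ 1.     -0.0006 -0.0007  0.0004]
 [ 0.0005 -0.2795  0.9601  0.0191]
 [ 0.      0.      0.      1.    ]]
lid_tab [(0.48, [268.1, 321.5, 287.6, 336.7])]
lid [(0.54, [265.1, 324.6, 286.3, 335.3])]
start_box [(0.91, [0.4, 1.9, 36.6, 44.9]), (0.77, [5.6, 108.5, 104.0, 188.2]), (0.6, [58.5, 238.2, 92.8, 346.7]), (0.21, [0.0, 147.3, 7.0, 163.1])]
```

View pics/w1.png

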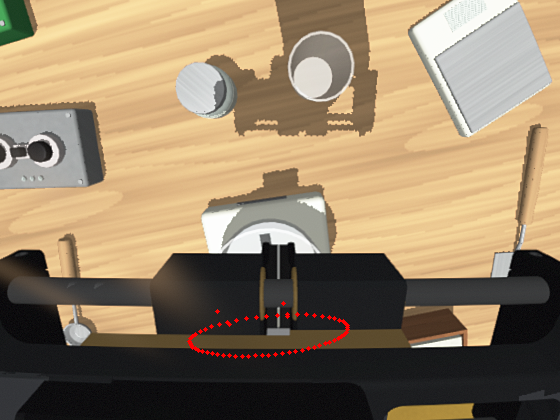

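The gripper hides the lid in the wrist view, so I keep the two-camera fit. The base and the keys, about (5,152) and (40,151), agree with the estimates. Next I go over the tab, then down its arc.

Request:
apply_moves --series '[[[-1,-0.5,-0.1,0.15,0],[-1,-0.5,-0.1,0.15,0],[-1,-0.5,-0.1,0.15,0],[-1,-0.5,-0.1,0.15,0]]]'

```text
time: 3.8
ee_pos: [0.6379, -0.0204, 0.4248]
tcp_rot: [0.099, 0.995, -0.001, -0.002]
contact_force: [-0.2, 0.1, -0.1]
gripper_width: 0.0008
finger_force: 0.0
```

```bash
python3 - <<'E'
from m import *
s=sensors.read_state(); Rm=R.from_quat(s["tcp_rot"]).as_matrix(); p0=np.array(s["ee_pos"])
print(p0)
for th in(.666,.55,.44,.33,.22,.11,.03,-.02):
    off=.0095*np.cos(0)*min(1,th/.2) if th>0 else 0
    w=lidpts([.767,-.032,-.051,th],np.array([[.180,0]]),.008)[0]; w[0]+=max(off,.004); w[2]+=.182
    print(th,w,Rm.T@(w-p0)/.15)
c=capture("scene"); cv2.imwrite("pics/s2.png",cv2.resize(c["img"][120:280,180:380],None,fx=4,fy=3.7))
E
```

```text
[ 0.6379 -0.0204  0.4248]
0.666 [ 0.6401 -0.025   0.4045] [-0.0209 -0.0273  0.1352]
0.55 [ 0.6274 -0.0244  0.3879] [ 0.0623 -0.0395  0.2462]
0.44 [ 0.6173 -0.0239  0.3709] [ 0.1291 -0.0492  0.3598]
0.33 [ 0.609  -0.0235  0.3529] [ 0.183  -0.0569  0.4801]
0.22 [ 0.6028 -0.0231  0.3341] [ 0.2236 -0.0627  0.6056]
0.11 [ 0.5944 -0.0229  0.3147] [ 0.2783 -0.0721  0.735 ]
0.03 [ 0.5916 -0.0228  0.3004] [ 0.2968 -0.0751  0.8305]
-0.02 [ 0.5911 -0.0228  0.2914] [ 0.2995 -0.0754  0.8905]
```

View pics/s2.png

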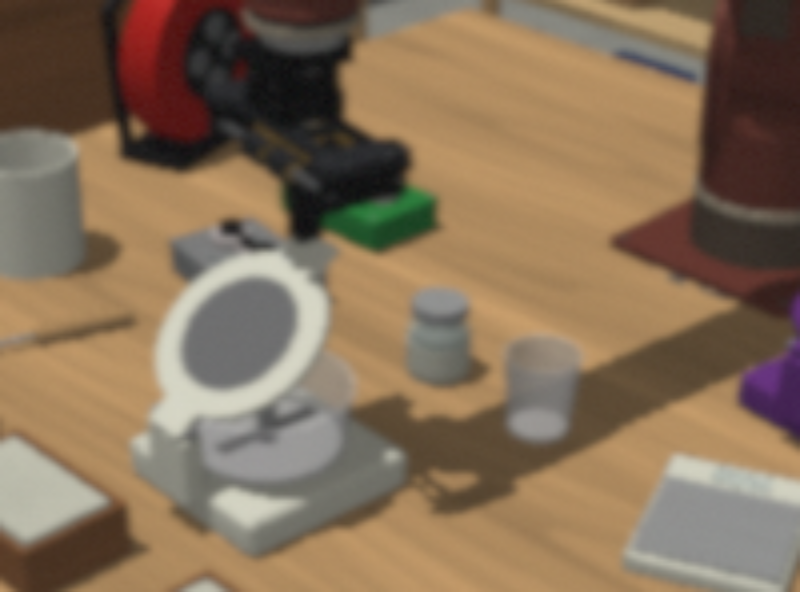

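The fingertips at (305,225) in the crop hover just over the tab at (312,250), so I follow the arc down.

Request:
apply_moves --series '[[[-1,-0.02,-0.03,0.12,0],[-1,0.02,-0.03,0.19,0],[-1,0.06,-0.04,0.25,0],[-1,0.1,-0.04,0.3,0],[-1,0.13,-0.05,0.36,0]]]'

```text
time: 4.27
ee_pos: [0.6155, -0.0235, 0.3746]
tcp_rot: [0.098, 0.995, 0.001, 0.001]
contact_force: [-0.3, 0.8, 1.6]
gripper_width: 0.0005
finger_force: 0.4
```

Request:
apply_moves --series '[[[-1,0.03,-0.01,0.06,0],[-1,0.055,-0.01,0.12,0],[-1,0.08,-0.01,0.18,0],[-1,0.1,-0.02,0.24,0]]]'

```text
time: 4.6
ee_pos: [0.6007, -0.0245, 0.3367]
tcp_rot: [0.099, 0.995, 0.0, 0.0]
contact_force: [0.6, 0.4, 1.0]
gripper_width: 0.0007
finger_force: 0.4
```

The upward force of 1 to 1.6 N matches the lid friction. I push on to shut.

Request:
apply_moves --series '[[[-1,0.03,-0.01,0.07,0],[-1,0.05,-0.01,0.14,0],[-1,0.065,-0.01,0.2,0],[-1,0.07,-0.01,0.26,0],[-1,0.07,-0.01,0.29,0]]]'

```text
time: 5.02
ee_pos: [0.5902, -0.0247, 0.2945]
tcp_rot: [0.099, 0.995, 0.0, -0.001]
contact_force: [-23.7, 0.8, 56.5]
gripper_width: 0.0003
finger_force: 28.2
```

Request:
apply_moves --series '[[[-1,0,0,0.01,0],[-1,0,0,0.02,0],[-1,0,0,0.02,0]]]'

```text
time: 5.27
ee_pos: [0.5902, -0.025, 0.2948]
tcp_rot: [0.1, 0.995, 0.001, -0.0]
contact_force: [-23.5, 1.8, 45.7]
gripper_width: 0.0007
finger_force: 22.9
```

The fingertips stopped at z = 0.2948 − 0.182 = 0.113 m, exactly the shut height. I lift off and go to view the start box.

Request:
apply_moves --series '[[[-1,0,0,-0.9,0],[-1,0,0,-0.9,0],[-1,0,0,-0.9,0],[-1,0,0,-0.9,0]]]'

```text
time: 5.6
ee_pos: [0.5915, -0.0251, 0.4323]
tcp_rot: [0.099, 0.995, 0.001, 0.004]
contact_force: [1.2, -0.7, 0.7]
gripper_width: 0.0002
finger_force: 0.0
```

Request:
apply_moves --series '[[[0.13,-0.05,-0.82,0,0],[0.13,-0.05,-0.82,0,0],[0.13,-0.05,-0.82,0,0],[0.13,-0.05,-0.82,0,0]]]'

```text
time: 5.93
ee_pos: [0.5711, -0.1557, 0.4259]
tcp_rot: [0.105, 0.995, -0.002, 0.0]
contact_force: [-0.6, -0.9, 1.2]
gripper_width: 0.0196
finger_force: 0.0
```

Request:
apply_moves --series '[[[0.13,-0.05,-0.82,0,0],[0.13,-0.05,-0.82,0,0],[0.13,-0.05,-0.82,0,0],[0.13,-0.05,-0.82,0,0],[0.13,-0.05,-0.82,0,0]]]'

```text
time: 6.35
ee_pos: [0.5555, -0.2716, 0.4252]
tcp_rot: [0.102, 0.995, -0.001, -0.0]
contact_force: [-0.2, 1.8, -0.5]
gripper_width: 0.0471
finger_force: 0.0
```

```bash
python3 - <<'E'
from m import *
s=sensors.read_state(); print(s["time"],s["ee_pos"],s["tcp_rot"],s["gripper_width"],s["joint_velocities"])
c=capture("wrist");T=cam(c); np.savez("w2.npz",T=T); cv2.imwrite("pics/w2.png",c["img"])
for nm in("start_box","key_left_top","stop_key_top"): print(nm,[(round(d["p"],2),d["extent"]) for d in finder.spot_in("wrist",nm)])
g=cv2.GaussianBlur(cv2.cvtColor(c["img"],cv2.COLOR_BGR2GRAY),(3,3),0)
print("proj",proj(c,T,[[.4587,-.2743,.066],[.4467,-.3338,.066]]))
c2=capture("top"); V=[]
for d in finder.masks_of("top","lid_tab")+finder.masks_of("top","lid"):
    r=d["region"]; print(round(d["p"],2),d["extent"])
    if r[165,284]: V.append(r)
for r in V:
  f=lambda th: np.abs(mask([.767,-.032,-.051,th],c2,cam(c2))-r).sum()
  print([(t,int(f(t))) for t in(0,.05,.1,.2,.6)], r.sum())
E
```

```text
6.35 [ 0.5555 -0.2716  0.4252] [ 0.102   0.9948 -0.0006 -0.0004] 0.047142607937273685 [-0.048  -0.01   -0.0549  0.0073 -0.0106  0.0052 -0.0204]
start_box [(0.84, [165.6, 60.9, 296.8, 156.4]), (0.71, [106.7, 0.0, 156.6, 9.3])]
key_left_top [(0.96, [248.3, 100.1, 267.7, 123.6])]
stop_key_top [(0.72, [402.8, 163.1, 560.0, 331.7]), (0.57, [221.8, 103.0, 237.0, 117.5]), (0.23, [169.1, 60.7, 298.1, 157.0])]
proj [[254.7817 105.0841]
 [197.7238 105.5974]]
0.97 [135.1, 283.1, 196.7, 366.2]
0.62 [253.1, 114.7, 314.4, 191.8]
0.53 [251.5, 111.3, 314.0, 193.2]
0.89 [254.3, 114.9, 314.5, 189.6]
0.73 [135.9, 283.5, 196.6, 367.2]
[(0, 227), (0.05, 279), (0.1, 348), (0.2, 515), (0.6, 1627)] 2904
[(0, 1083), (0.05, 1125), (0.1, 1174), (0.2, 1308), (0.6, 2334)] 3843
[(0, 248), (0.05, 288), (0.1, 344), (0.2, 501), (0.6, 1607)] 3023
```

View pics/w2.png

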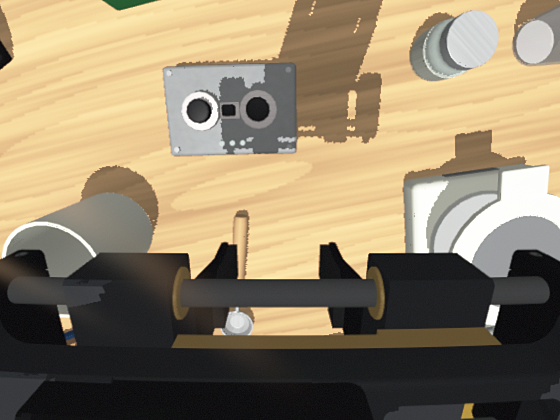

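The lid is shut, with the best fit at 0 rad. In the wrist view the key tops are at about (199,110) and (257,109) and the stop key is at (229,110). I'll refine these.

```bash
python3 - <<'E'
from m import *
s=sensors.read_state(); c=capture("wrist");T=cam(c); g=cv2.cvtColor(c["img"],cv2.COLOR_BGR2GRAY)
P=[];b=None
for (u,v) in((199,110),(257,109)):
    w=g[v-18:v+19,u-18:u+19]; m=(w<55).astype(np.uint8)
    n,l,st,ce=cv2.connectedComponentsWithStats(m); k=l[18,18]; print(k,st[k])
    q=(u-18+st[k][0]+(st[k][2]-1)/2, v-18+st[k][1]+(st[k][3]-1)/2); q=tuple(ce[k]+[u-18,v-18])
    P.append(atz(c,T,q,.066)); print(q,P[-1])
P=np.array(P); print("dist",np.linalg.norm(P[0]-P[1])); mid=P.mean(0)
print("mid",mid, "radius",np.hypot(*mid[:2]))
d=P[1]-P[0]; ang=np.degrees(np.arctan2(d[1],d[0])); Rm=R.from_quat(s["tcp_rot"]).as_matrix()
ty=np.degrees(np.arctan2(Rm[1,1],Rm[0,1])); print("key ang",ang,"tool y",ty)
print("tool shift /.15 to mid:",Rm.T@(mid+[0,0,.182]-s["ee_pos"])/.15,s["gripper_width"],s["time"])
E
```

```text
0 [   0    0   37   37 1206]
(np.float64(199.56384742951906), np.float64(110.37976782752902)) [ 0.4529 -0.332   0.066 ]
1 [  3   5  23  24 429]
(np.float64(253.06993006993008), np.float64(107.72261072261072)) [ 0.4618 -0.2753  0.066 ]
dist 0.05732205241033754
mid [ 0.4573 -0.3036  0.066 ] radius 0.5489373725442706
key ang 81.05321297734947 tool y 78.72558634237639
tool shift /.15 to mid: [ 0.6052 -0.3675  1.1845] 0.0492775524001114 6.7
```

Request:
apply_moves --series '[[[0.13,0.1,-0.2,0.55,0],[0.13,0.1,-0.2,0.55,0],[0.13,0.1,-0.2,0.55,0],[0.13,0.1,-0.2,0.55,0],[0.13,0.1,-0.2,0.55,0]]]'

```text
time: 7.17
ee_pos: [0.5367, -0.2946, 0.3445]
tcp_rot: [0.099, 0.995, 0.0, 0.0]
contact_force: [0.5, -0.2, 0.4]
gripper_width: 0.049
finger_force: 0.0
```

```bash
python3 - <<'E'
from m import *
s=sensors.read_state(); c=capture("wrist");T=cam(c); np.savez("w3.npz",T=T,K=c["camera_matrix"],k1=c["k1"])
cv2.imwrite("w3.png",c["img"]); print(s["ee_pos"],s["gripper_width"],s["time"])
q=proj(c,T,[[.4529,-.332,.066],[.4618,-.2733,.066]]); print(q)
x,y=q.mean(0).astype(int); print(x-80,y-50)
cv2.imwrite("pics/w3c.png",cv2.resize(c["img"][max(0,y-50):y+50,x-80:x+80],None,fx=5,fy=5,interpolation=cv2.INTER_CUBIC))
E
```

```text
[ 0.5367 -0.2946  0.3445] 0.04897073667202199 7.1667
[[213.0049 123.758 ]
 [285.1126 119.9569]]
169 71
```

View pics/w3c.png

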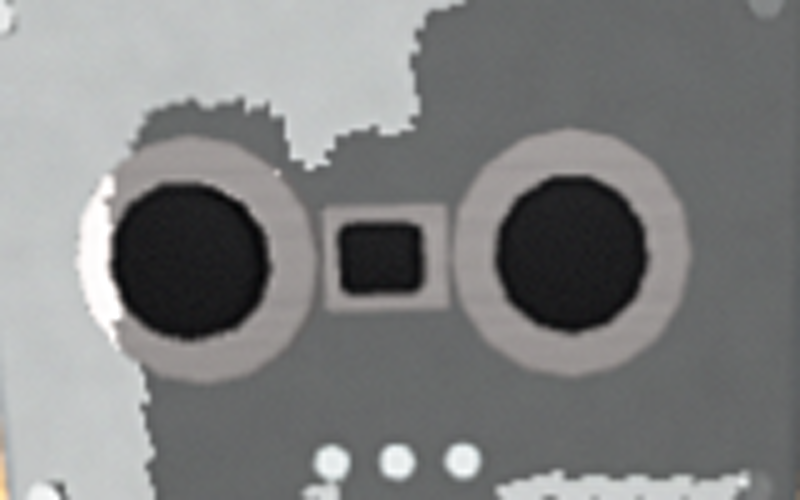

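The crop shows both round keys cleanly, centred at crop (189,260) and (572,253), with the square stop key at (382,258). The collars are centred at about (199,260) and (572,252).

```bash
python3 - <<'E'
from m import *
z=np.load("w3.npz"); T=z["T"]; c=dict(camera_matrix=z["K"],k1=float(z["k1"]))
im=cv2.imread("w3.png",0)[71:171,169:329]
n,l,st,ce=cv2.connectedComponentsWithStats((im<50).astype(np.uint8))
k=[i for i in range(1,n) if 400<st[i][4]<900]; print(st[k],ce[k])
C=sorted(ce[k].tolist()); P=np.array([atz(c,T,(u+169,v+71),.066) for u,v in C])
Q=np.array([atz(c,T,(169+u/5,71+v/5),.054) for u,v in((199,260),(572,252))])
for A in(P,Q): print(A,np.linalg.norm(A[0]-A[1]),A.mean(0))
d=P[1]-P[0]; s=sensors.read_state(); Rm=R.from_quat(s["tcp_rot"]).as_matrix()
print(np.degrees(np.arctan2(d[1],d[0])),np.degrees(np.arctan2(Rm[1,1],Rm[0,1])))
print(Rm.T@(P.mean(0)+[0,0,.182]-s["ee_pos"])/.15,s["ee_pos"],s["tcp_rot"])
E
```

```text
[[ 23  37  31  31 747]
 [ 99  36  30  30 704]] [[ 37.498   51.7724]
 [113.8239  50.4134]]
[[ 0.451  -0.3371  0.066 ]
 [ 0.4626 -0.2754  0.066 ]] 0.06277501387614401 [ 0.4568 -0.3062  0.066 ]
[[ 0.4511 -0.3378  0.054 ]
 [ 0.4627 -0.2747  0.054 ]] 0.06418959222503297 [ 0.4569 -0.3063  0.054 ]
79.42488542317825 78.66707578250976
[ 0.5116 -0.1814  0.6471] [ 0.5372 -0.2946  0.3453] [ 0.0987  0.9951 -0.0002  0.0012]
```

Request:
apply_moves --series '[[[0.13,0.51,-0.18,0,-0.025],[0.13,0.51,-0.18,0.3,-0.025],[0.13,0.51,-0.18,0.5,-0.025],[0.13,0.51,-0.18,0.5,-0.025],[0.13,0.51,-0.18,0.5,-0.025]]]'

```text
time: 7.63
ee_pos: [0.4562, -0.3058, 0.2687]
tcp_rot: [0.093, 0.996, 0.0, -0.0]
contact_force: [0.9, -1.0, 1.4]
gripper_width: 0.0491
finger_force: 0.0
```

```bash
python3 - <<'E'
from m import *
s=sensors.read_state(); Rm=R.from_quat(s["tcp_rot"]).as_matrix()
print(s["ee_pos"],s["gripper_width"],s["contact_force"],s["time"])
print(Rm.T@(np.array([.4569,-.3063,.066+.182])-s["ee_pos"])*1000,np.degrees(np.arctan2(Rm[1,1],Rm[0,1])))
c=capture("scene"); cv2.imwrite("pics/s4.png",cv2.resize(c["img"][130:230,190:310],None,fx=6,fy=6,interpolation=cv2.INTER_CUBIC))
E
```

```text
[ 0.4562 -0.3058  0.2687] 0.049133914390261886 [ 0.9157 -1.0245  1.3805] 7.6333
[-0.8408 -0.3941 20.7272] 79.37703970199446
```

View pics/s4.png

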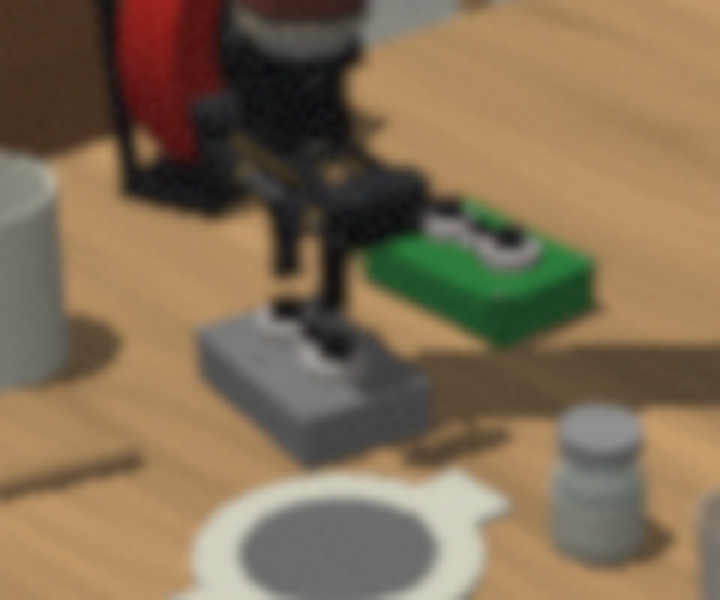

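Both fingertips sit directly above the two keys, at crop (287,270) and (332,305), and the lid lies flat. The offset is under 1 mm, so I press.

Request:
apply_moves --series '[[[0.13,0,0,0.08,0],[0.13,0,0,0.13,0],[0.13,0,0,0.16,0],[0.13,0,0,0.18,0],[0.13,0,0,0.2,0]]]'

```text
time: 8.1
ee_pos: [0.4575, -0.3064, 0.24]
tcp_rot: [0.092, 0.996, 0.0, 0.002]
contact_force: [-11.6, 11.3, 55.6]
gripper_width: 0.0489
finger_force: 28.3
```

The keys are at the bottom (tips at z = 0.058), but the force is more than needed. I ease off a hair and hold.

Request:
apply_moves --series '[[[0.13,0,0,-0.006,0],[0.13,0,0,-0.006,0],[0.13,0,0,-0.006,0],[0.13,0,0,-0.006,0],[0.13,0,0,-0.006,0]]]'

```text
time: 8.52
ee_pos: [0.4573, -0.3063, 0.2407]
tcp_rot: [0.092, 0.996, -0.0, 0.002]
contact_force: [1.9, 2.1, 10.1]
gripper_width: 0.0493
finger_force: 5.3
```

Request:
apply_moves --series '[[[0.13,0,0,0,0],[0.13,0,0,0,0],[0.13,0,0,0,0],[0.13,0,0,0,0],[0.13,0,0,0,0]]]'

```text
time: 8.93
ee_pos: [0.4573, -0.3063, 0.2407]
tcp_rot: [0.092, 0.996, -0.0, 0.002]
contact_force: [2.6, 2.6, 10.6]
gripper_width: 0.0494
finger_force: 5.3
```

Request:
apply_moves --series '[[[0.13,0,0,0,0],[0.13,0,0,0,0],[0.13,0,0,0,0],[0.13,0,0,0,0],[0.13,0,0,0,0]]]'

```text
time: 9.35
ee_pos: [0.4573, -0.3063, 0.2407]
tcp_rot: [0.092, 0.996, -0.0, 0.002]
contact_force: [1.3, 2.4, 11.5]
gripper_width: 0.0493
finger_force: 5.3
```

Request:
apply_moves --series '[[[0.13,0,0,0,0],[0.13,0,0,0,0],[0.13,0,0,0,0],[0.13,0,0,0,0],[0.13,0,0,0,0]]]'

```text
time: 9.77
ee_pos: [0.4573, -0.3063, 0.2407]
tcp_rot: [0.092, 0.996, -0.0, 0.002]
contact_force: [1.0, 2.5, 11.2]
gripper_width: 0.0493
finger_force: 5.3
```

Request:
apply_moves --series '[[[0.13,0,0,0,0],[0.13,0,0,0,0],[0.13,0,0,0,0],[0.13,0,0,0,0],[0.13,0,0,0,0]]]'

```text
time: 10.18
ee_pos: [0.4573, -0.3063, 0.2407]
tcp_rot: [0.092, 0.996, -0.0, 0.002]
contact_force: [2.1, 3.2, 10.5]
gripper_width: 0.0486
finger_force: 5.3
```

Request:
apply_moves --series '[[[0.13,0,0,0,0],[0.13,0,0,0,0],[0.13,0,0,0,0],[0.13,0,0,0,0],[0.13,0,0,0,0]]]'

```text
time: 10.6
ee_pos: [0.4573, -0.3063, 0.2407]
tcp_rot: [0.092, 0.996, -0.0, 0.002]
contact_force: [0.8, 1.3, 10.4]
gripper_width: 0.0493
finger_force: 5.3
```

Request:
apply_moves --series '[[[0.13,0,0,0,0],[0.13,0,0,0,0],[0.13,0,0,0,0],[0.13,0,0,0,0],[0.13,0,0,0,0]]]'

```text
time: 11.02
ee_pos: [0.4573, -0.3063, 0.2407]
tcp_rot: [0.092, 0.996, -0.0, 0.002]
contact_force: [1.3, 2.5, 10.4]
gripper_width: 0.0491
finger_force: 5.3
```

Request:
apply_moves --series '[[[0.13,0,0,0,0],[0.13,0,0,0,0],[0.13,0,0,0,0],[0.13,0,0,0,0],[0.13,0,0,0,0]]]'

```text
time: 11.43
ee_pos: [0.4573, -0.3063, 0.2407]
tcp_rot: [0.092, 0.996, -0.0, 0.002]
contact_force: [1.0, 3.3, 10.7]
gripper_width: 0.0489
finger_force: 5.3
```

The force is 10 to 11 N, about 5 N per key, so both are down. A brief extra hold, then straight up.

Request:
apply_moves --series '[[[0.13,0,0,0,0],[0.13,0,0,0,0],[0.13,0,0,0,0]]]'

```text
time: 11.68
ee_pos: [0.4573, -0.3063, 0.2407]
tcp_rot: [0.092, 0.996, -0.0, 0.002]
contact_force: [1.7, 2.3, 10.4]
gripper_width: 0.049
finger_force: 5.3
```

Request:
apply_moves --series '[[[0.13,0,0,-0.15,0],[0.13,0,0,-0.4,0],[0.13,0,0,-0.7,0],[0.13,0,0,-0.9,0],[0.13,0,0,-0.9,0]]]'

```text
time: 12.1
ee_pos: [0.457, -0.3079, 0.3812]
tcp_rot: [0.093, 0.996, -0.001, 0.005]
contact_force: [0.2, -0.5, -0.9]
gripper_width: 0.0497
finger_force: 0.0
```

Request:
apply_moves --series '[[[0.13,-0.6,0.3,0,0],[0.13,-0.6,0.3,0,0],[0.13,-0.6,0.3,0,0],[0.13,-0.6,0.3,0,0],[0.13,-0.6,0.3,0,0]]]'

```text
time: 12.52
ee_pos: [0.5536, -0.2779, 0.3735]
tcp_rot: [0.092, 0.996, -0.0, -0.001]
contact_force: [-0.7, -0.1, -0.3]
gripper_width: 0.0493
finger_force: 0.0
```

```bash
python3 - <<'E'
from m import *
s=sensors.read_state(); print(s["time"],s["ee_pos"],s["contact_force"])
c=capture("top"); d=capture("wrist")
o=np.zeros((420,700,3),np.uint8); o[:,:350]=c["img"][:,130:480]; o[:,350:]=d["img"][:,105:455]
cv2.imwrite("pics/end.png",o)
E
```

```text
12.5167 [ 0.5536 -0.2779  0.3735] [-0.7031 -0.097  -0.2555]
```

View pics/end.png

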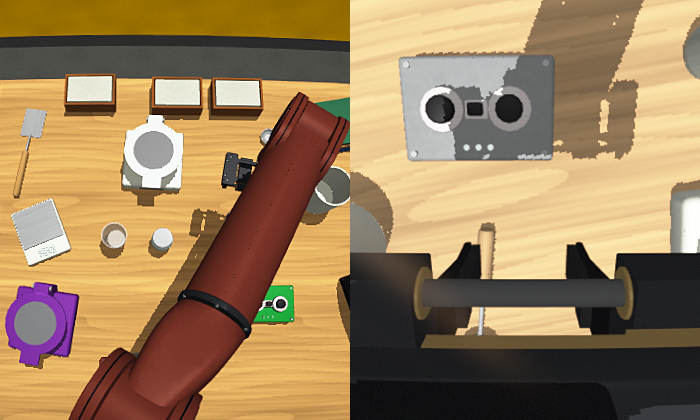

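The lid lies flat at (153,150), the box at (477,107) stands where it was with its keys up, and the bystanders in view look undisturbed. I hand it in.

```bash
python3 -c "
from rig import bot
print(bot.close_job())"
```

```text
the job is handed in; nothing more can be done
None
```

I pushed the lid shut, pressed both start keys down together for over three seconds, released them, and handed the job in at about 12.5 s; the hand-in returned no verdict.

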